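Key the hub onto the antenna rotator's shaft

TASK

Put the loose keyed hub (the collar with a tab inside its bore, not the plain spacer) back on the antenna rotator's upright shaft: slip it over the shaft's end, turn it anticlockwise under light pressure until you feel its tab drop into the keyway, slide it fully home on the flange, and let go. Be gentle, never forcing or ramming the hub against the rotator, and leave the other parts where they lie.

Things in the scene. Friction and masses are not known exactly. Their poses are not given: they have to be found in the camera images.
- hub_center (a point): Centre of the loose keyed hub, 17 mm above its underside: a plain aluminium collar, 44 mm outside diameter, 34 mm tall, bore 28.6 mm, about 0.12 kg, standing on the table, axis z up. x points to the one straight tab in its bore. Grip it round its outside at any yaw; it must not go on upside down.
- hub_tab (a point): Middle of the inner tip of the hub's tab, at the tab's lower end, 10 mm above the hub's underside and 8.7 mm from its axis. The tab is 5.5 mm wide and runs from here up to the hub's top; the lowest 10 mm of the bore are clear.
- seat (a point): Centre of the rotator's flange on its top face, 56 mm above the table, where the hub's underside must end; z up along the shaft, x towards the index rib. Hub's centre above this point: 31 mm with the tab resting on the shaft's end, 17 mm fully home (14 mm drop). In the keyway the tab has 1.25 mm play each side, about 0.11 rad either way.
- shaft_top (a point): Centre of the shaft's top end, 24 mm above the seat. Steel shaft, 26 mm diameter, 2 mm chamfer, 1.3 mm clear of the bore all round; in its side a keyway 8 mm wide, 5.5 mm deep, full height, open at the top. It lies 0.25 to 1.1 rad anticlockwise (from above) of the rib; where exactly is not measured. Gearing holds the shaft: a light turn does not move it. x as the seat's.
- rib (a point): Middle of the top of the index rib, a raised bare-metal bar 30 x 6 x 3 mm on the rotator's housing, pointing at the shaft, 57 mm from its axis.
- rotator: The antenna rotator: a grey cast housing with the flange and keyed shaft upright in its middle, fixed to the table. Housing 160 x 140 x 50 mm on a foot 176 x 154 x 8 mm; flange 64 mm diameter, 6 mm high on top. Origin at the centre of its underside, below the shaft; x points to the rib. Its shaft and bearing bear 30 N at most, push and side load together.
- hub: The same keyed hub; origin at the centre of its underside, z up, x towards the tab.
- spacer_center (a point): Bystander: centre of a plain spacer, a collar of the same outside size and bore as the hub but with no tab. Stands on the table.
- capcan: Bystander: a smooth closed aluminium capacitor can, 42 mm diameter, 58 mm tall, upright; origin at its underside.
- transformer: Bystander: a small transformer, dark steel core with a copper winding, 56 x 46 x 44 mm; origin at its underside.
- driver_grip (a point): Bystander: the middle of the handle of a screwdriver 190 mm long, lying on the table.
Not all that is in view belongs to the job. Leave any pink look-alike of the hub alone.

How it is judged (in metres and radians):
On the way, in this order (a step that is already met when the one before it is completed fails the run):
1. the hub is slipped over the shaft's end (horizontal distance between hub_center and seat below 0.004 m and z of hub_center in the frame of seat below 0.037 m).
2. the tab has dropped into the keyway and the hub is down on the flange (horizontal distance between hub_center and seat below 0.004 m and z of hub_center in the frame of seat below 0.02 m), for 0.2 s.
At the end, for the whole second after the job is handed in: the hub sits on the rotator's shaft with its tab in the keyway, its centre within 3.5 mm of the shaft's axis, its underside within 2 mm of the flange and its axis within 0.08 rad of upright, at rest and released (horizontal distance between hub_center and seat below 0.0035 m and z of hub_center in the frame of seat below 0.019 m and angle between hub_center's own z axis and vertical below 0.08 rad and linear speed of hub below 0.02 m/s and contact force between the fingers and hub below 0.05 N); the robot touches nothing.
It fails at once if the hub is forced against the rotator or its shaft with more than 30 N (contact force between hub and rotator above 30 N).
It fails at once if the robot itself pushes on the rotator with more than 25 N (contact force between the arm and rotator above 25 N).
It fails at once if a bystander (spacer, capacitor can, transformer or screwdriver) is moved more than 20 mm (distance of any of spacer_center, capcan, transformer, driver_grip from where it was at the start of the episode above 0.02 m).
It also fails if it takes over 54 s, if anything falls off the work surface, if the arm or the gripper's body presses on something with over 40 N, if the wrist force passes 120 N, or if a joint passes its speed limit or range.

ROBOT

A 6-joint arm with a two-finger parallel gripper is mounted at the origin on the work surface. World frame = base frame: x ahead of the robot, y to its left, z up, the work surface at z = 0. Lengths are in mm, angles in degrees, forces in N, time in s.
With the tool pointing down it reaches from about 350 to 850 mm from the base axis. Payload 8.1 kg.
Tool frame: the origin (TCP) lies at the very end of the fingers, on their centre line; the grasp point (between the pads) lies 19 mm behind it (pinch_z is the z of the grasp point in the tool frame, in mm); z points along the fingers, y is the direction in which the jaws open and shut (so a half turn about z gives the same grasp; the last joint's range is limited). The gripper opens to 85 mm and grips with 20 to 120 N. Pads are 22 mm wide; open, the fingers measure 114 mm over their backs; the gripper's body (76 mm by 85 mm) begins 54 mm behind the grasp point. The pads swing forward as they close: fully open they stand 13 mm farther back than shut.
Start: joints at [66.497, 7.471, 85.268, -0, 87.261, -4.893], TCP at [191.45, 568.641, 231.292] pointing down, gripper open.
Joint ranges: [-169.43, 169.43], [-51.17, 129.36], [1.28, 143.12], [-76.62, 256.62], [0, 156.53], [-152.29, 152.29]. Speed limits (degrees/s): [136.94, 136.94, 159.86, 180, 180, 180].

INTERFACE

Orientations are given as [roll, pitch, yaw] about the fixed x, y, z axes, in that order (R = Rz(yaw) Ry(pitch) Rx(roll)).
In Python, from bench import * gives the robot as it stands.
- The arm moves only by the shell command python3 -m creep 'ROWS' [FORCE]. ROWS is a JSON object of lists of equal length, an entry for each row: "translation": the shift along the tool's x, y, z in mm, a list of three; "rotation": the turn, a rotation vector about the tool's x, y, z in rad, a list of three; "claw": the finger opening in mm, from 0 to 85.4. In form: {"translation": [[dx, dy, dz], ...], "rotation": [[ax, ay, az], ...], "claw": [claw, ...]}. A call has 1 to 10 rows; each row shifts and turns the commanded pose from where the row before left it, along the tool's axes as they then stand; what a row does not reach is not made up. A row lasts 1/10 s, in which the tool goes at most 50 mm and 8.59 degrees, less where a joint would pass 70% of its speed; a pose out of reach is approached as far as the arm can. A call is refused whole if a number of a shift passes 50 or a number of a turn 0.15, either way. A call with a gripper value outside its range is refused whole. The fingers move at their own pace and stop on an object; FORCE is the grip in N (left out, the last holds). Time passes only in rows, so rows that do not move let the fingers close. It gives the time, the measured TCP pose, the force and the opening at its end, in the units of the state.
- sense(): the state, without advancing time (a new reading comes with each control period).
- snapshot(name): name is "side" or "top" or "wrist"; returns a dict with "frame" (400x640x3 uint8, red, green, blue), "intrinsics" (3x3 intrinsics, pixels), "dist" ([k1, k2, p1, p2, k3] as OpenCV has them; the pictures are not rectified), "extrinsics" (4x4, takes a point from camera to world coordinates). Camera axes: x right, y up, looking along -z (the intrinsics and any distortion apply to the point x, -y, -z); pixel columns grow to the right and rows downward; lengths in mm; the calibration is good to about 2 mm. A picture is of the moment at which its call begins. There is no depth.
- hand_in(): hands the job in, once; it reports no verdict.
The state is a dict: "time": time; "joint_pos": joint angles; "qd": joint speeds; "joint_efforts": joint torques, N m; "tool_pos": TCP position; "tcp_rot": TCP orientation; "ft_force": force on the tool from outside, world axes, zero at the start; "wrist_torque": the same for the moment, N m; "finger_gap": finger opening in mm.
Only numpy, scipy, OpenCV 4.12 (cv2) and the standard library are available. Lean on these libraries where they do the work, as an engineer would, in place of code of your own. Each camera call takes 0.05 s, during which the arm holds its last target.

## Working session

There is one attempt and no reset: what is moved stays moved. The work goes in short steps, Python scripts to look and compute and a shell command to move; the robot and the scene stay as the last step left them, time stands still between calls to the robot, and variables do not carry over. Pictures are saved under pics/ and viewed, and the job is handed in when it is done.

```bash
ls; mkdir -p pics; cat > h.py <<'E'
from bench import *
import numpy as np, cv2
def ray(s,px):
    K=np.array(s["intrinsics"],float);d=np.array(s["dist"],float);T=np.array(s["extrinsics"],float)
    u=cv2.undistortPoints(np.array(px,float).reshape(-1,1,2),K,d).reshape(-1,2)
    D=np.c_[u[:,0],-u[:,1],-np.ones(len(u))]@T[:3,:3].T
    return T[:3,3],D
def onz(s,px,z):
    o,D=ray(s,px); return o+D*((z-o[2])/D[:,2:3])
def proj(s,P):
    K=np.array(s["intrinsics"],float);d=np.array(s["dist"],float);T=np.array(s["extrinsics"],float)
    c=(np.array(P,float).reshape(-1,3)-T[:3,3])@T[:3,:3]
    c=c*[1,-1,-1]
    return cv2.projectPoints(c,np.zeros(3),np.zeros(3),K,d)[0].reshape(-1,2)
def save(s,n): cv2.imwrite("pics/"+n+".png",cv2.cvtColor(s["frame"],cv2.COLOR_RGB2BGR))
def crop(s,n,x0,y0,x1,y1,k=4):
    f=cv2.cvtColor(s["frame"],cv2.COLOR_RGB2BGR)[y0:y1,x0:x1]
    cv2.imwrite("pics/"+n+".png",cv2.resize(f,None,fx=k,fy=k,interpolation=cv2.INTER_CUBIC))
E
python3 - <<'E'
from h import *
import pickle
for n in ["top","side","wrist"]:
    s=snapshot(n); save(s,n+"0"); pickle.dump(s,open(n+"0.pkl","wb")); print(n,np.round(s["extrinsics"],3).tolist(),np.round(s["intrinsics"],1).tolist())
print(sense())
E
```

```text
pics
top [[-0.027, 0.989, -0.145, 459.902], [-1.0, -0.028, -0.006, -11.14], [-0.01, 0.145, 0.989, 1025.725], [0.0, 0.0, 0.0, 1.0]] [[367.2, 0.0, 317.3], [0.0, 367.2, 202.9], [0.0, 0.0, 1.0]]
side [[-0.986, 0.11, -0.122, 471.464], [-0.164, -0.707, 0.688, 623.489], [-0.01, 0.698, 0.716, 725.146], [0.0, 0.0, 0.0, 1.0]] [[362.7, 0.0, 324.9], [0.0, 362.7, 196.7], [0.0, 0.0, 1.0]]
wrist [[0.319, -0.902, -0.29, 118.326], [0.948, 0.303, 0.1, 593.414], [-0.003, -0.306, 0.952, 373.635], [0.0, 0.0, 0.0, 1.0]] [[302.9, 0.0, 319.8], [0.0, 302.9, 198.7], [0.0, 0.0, 1.0]]
{'time': 0.15, 'joint_pos': array([ 6.64952060e+01,  7.50696277e+00,  8.53152707e+01, -6.89446822e-04,
        8.72624651e+01, -4.89301197e+00]), 'qd': array([-0.07569358, -0.16816754, -0.12290482,  0.01510308,  0.00870884,
        0.06312565]), 'joint_efforts': array([ 3.94771650e-04, -5.70060825e+01, -5.01162136e+01, -3.65134665e-04,
        9.69654793e-03, -6.10057737e-05]), 'tool_pos': array([191.30208253, 568.22987707, 230.46360431]), 'tcp_rot': array([-1.79915551e+02, -6.53829449e-03,  1.61388247e+02]), 'ft_force': array([-0.70510897, -0.49939931, -0.03700342]), 'wrist_torque': array([ 0.05166202, -0.01143174,  0.0158516 ]), 'finger_gap': 85.31570580340737}
```

View pics/top0.png

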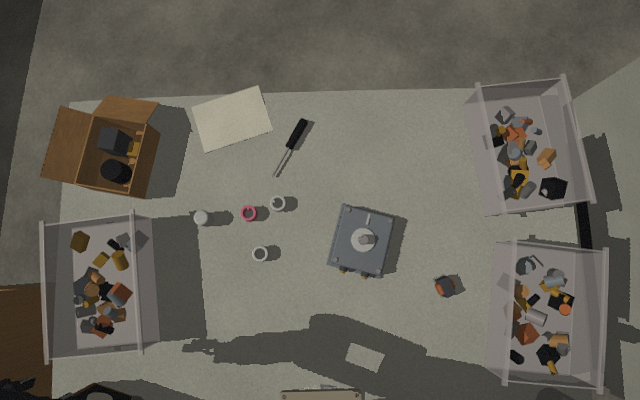

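View pics/side0.png

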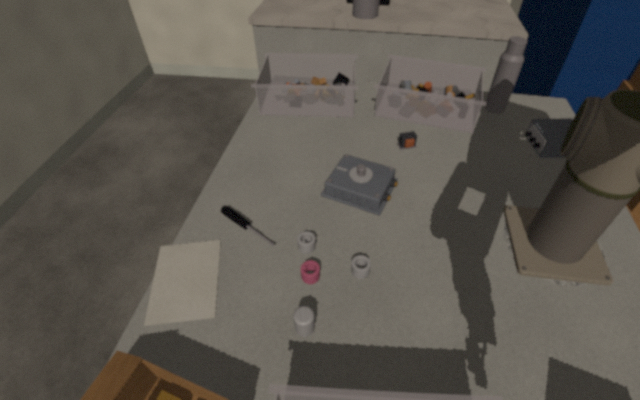

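View pics/wrist0.png

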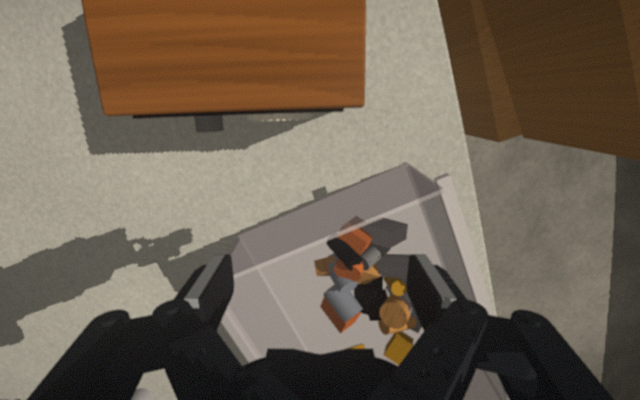

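Top view: gray collars at (278,203) and (260,254), a pink look-alike at (249,213), the can at (201,217), and the rotator's shaft at (363,239). In the side view the same collars are at (307,241) and (360,266), with pink at (310,271). I'll crop both gray collars.

```bash
python3 - <<'E'
from h import *
import pickle
t=pickle.load(open("top0.pkl","rb"));s=pickle.load(open("side0.pkl","rb"))
crop(t,"ct",235,185,300,275,6);crop(s,"cs",280,220,390,290,7)
crop(t,"cr",320,195,405,285,7)
for p in [(278,203),(260,254),(363,239)]: print(onz(t,[p],34))
for p in [(307,237),(360,262)]: print(onz(s,[p],34))
E
```

```text
[[608.40763031 102.11698467  34.        ]]
[[471.26774035 152.26711596  34.        ]]
[[ 504.01474586 -125.71211255   34.        ]]
[[609.55065555  99.81140971  34.        ]]
[[476.67507189 151.26855969  34.        ]]
```

View pics/ct.png

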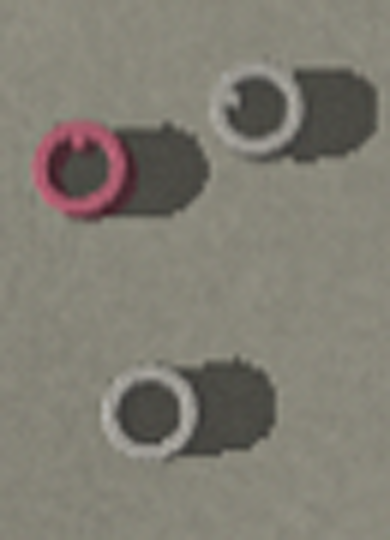

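View pics/cs.png

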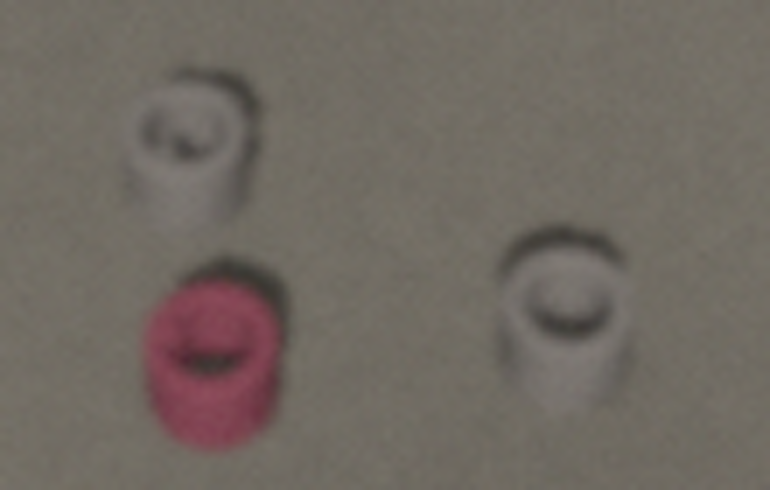

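View pics/cr.png

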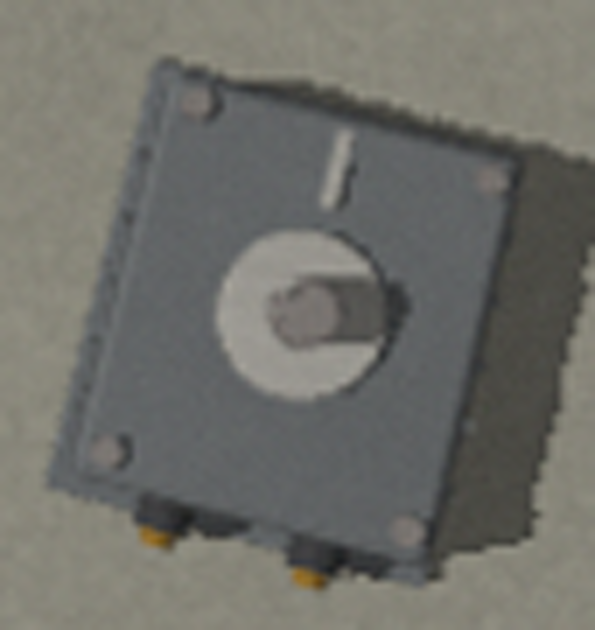

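Candidates for the hub, in top-view pixels:
- (278,203): gray collar with a tab in its bore. This is the hub.
- (260,254): gray collar with a plain bore. This is the spacer.
- (249,213): pink look-alike, to leave alone.
- (201,217): the closed can.

The crop shows the tab at upper left of the hub's bore (crop 232,98). The rib sits just above the flange, pointing at about −13°. I'll travel above the hub now.

```bash
python3 -m creep '{"translation":[[-39,-22,0],[-39,-22,0],[-39,-22,0],[-39,-22,0],[-39,-22,0],[-39,-22,0],[-39,-22,0],[-39,-22,0],[-39,-22,0],[-39,-22,0]],"rotation":[[0,0,0],[0,0,0],[0,0,0],[0,0,0],[0,0,0],[0,0,0],[0,0,0],[0,0,0],[0,0,0],[0,0,0]],"claw":[85,85,85,85,85,85,85,85,85,85]}' 30
python3 -m creep '{"translation":[[-39,-22,0],[-39,-22,0],[-39,-22,0],[-39,-22,0],[0,0,0],[0,0,0],[0,0,0],[0,0,0],[0,0,0],[0,0,0]],"rotation":[[0,0,0],[0,0,0],[0,0,0],[0,0,0],[0,0,0.15],[0,0,0.15],[0,0,0.15],[0,0,0.15],[0,0,0.15],[0,0,0.15]],"claw":[85,85,85,85,85,85,85,85,85,85]}'
python3 -m creep '{"translation":[[0,0,20],[0,0,20],[0,0,0],[0,0,0]],"rotation":[[0,0,0.05],[0,0,0],[0,0,0],[0,0,0]],"claw":[85,85,85,85]}'
python3 - <<'E'
from h import *
import pickle
s=snapshot("wrist");save(s,"w1");pickle.dump(s,open("w1.pkl","wb"))
E
```

```text
time: 1.15
tool_pos: [491.7, 234.1, 231.1]
tcp_rot: [-180.0, -0.0, 161.4]
ft_force: [1.0, 0.7, -0.2]
finger_gap: 85.0
time: 2.15
tool_pos: [610.4, 102.4, 230.8]
tcp_rot: [-180.0, -0.0, 109.5]
ft_force: [-0.1, -0.1, -0.3]
finger_gap: 85.1
time: 2.55
tool_pos: [610.1, 102.5, 190.9]
tcp_rot: [-179.9, -0.0, 107.0]
ft_force: [-0.2, -0.5, 0.9]
finger_gap: 84.9
```

View pics/w1.png

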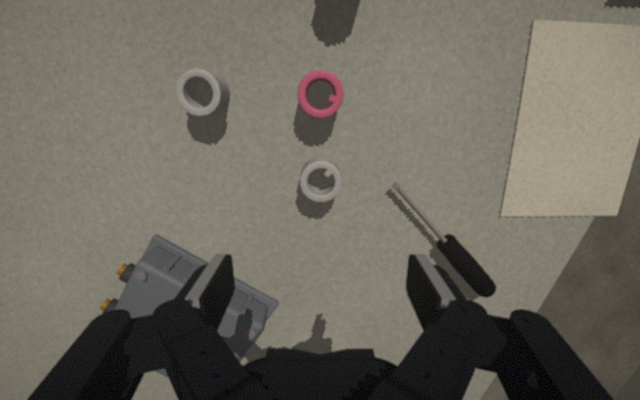

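The wrist view shows the hub ring at (320,181) with its tab near (328,172), pink at (321,94), and the spacer at (199,92). Next I'll fit the ring's top circle.

```bash
cat >> h.py <<'E'
def ring(s,c,r=32,thr=None,name=None,z=34):
    """bright ring contours near c -> outer & inner ellipse fits, world centre at z"""
    x,y=c; f=cv2.cvtColor(s["frame"],cv2.COLOR_RGB2GRAY)
    k=6;g=cv2.resize(f[y-r:y+r,x-r:x+r],None,fx=k,fy=k,interpolation=cv2.INTER_CUBIC)
    if thr is None: thr,_=cv2.threshold(g,0,255,cv2.THRESH_OTSU)
    m=(g>thr).astype(np.uint8)*255
    cs,h=cv2.findContours(m,cv2.RETR_CCOMP,cv2.CHAIN_APPROX_NONE)
    v=cv2.cvtColor(g,cv2.COLOR_GRAY2BGR)
    for q in cs:
        if len(q)<100: continue
        q2=cv2.convexHull(q)
        P=(q2.reshape(-1,2)+.5)/k-.5+[x-r,y-r]
        W=onz(s,P,z)[:,:2].astype(np.float32)
        (cx,cy),rad=cv2.minEnclosingCircle(W)
        A=np.c_[2*W,np.ones(len(W))];b=(W**2).sum(1)
        u=np.linalg.lstsq(A.astype(float),b.astype(float),rcond=None)[0]
        rr=np.sqrt(u[2]+u[0]**2+u[1]**2)
        print("n",len(q),"lsq",np.round(u[:2],1),"r",round(float(rr),1),"encl",round(cx,1),round(cy,1),round(rad,1))
        cv2.drawContours(v,[q],-1,(0,0,255),1)
    if name: cv2.imwrite("pics/"+name+".png",v)
    print("thr",thr)
E
python3 - <<'E'
from h import *
import pickle
w=pickle.load(open("w1.pkl","rb"));t=pickle.load(open("top0.pkl","rb"));s=pickle.load(open("side0.pkl","rb"))
for th in (None,140,150): ring(w,(320,181),32,th,"rw%s"%th)
for th in (None,140,150): ring(t,(278,202),14,th,"rt%s"%th)
crop(w,"cw1",280,140,360,220,8)
a=onz(w,[(328,172)],34)
print(a)
E
```

```text
n 1911 lsq [611.1 101.3] r 47.0 encl 611.1 101.3 47.0
n 501 lsq [611.9 104.2] r 13.6 encl 611.8 102.9 14.5
thr 102.0
n 407 lsq [612.7  98.9] r 15.7 encl 613.7 93.3 14.7
n 698 lsq [611.5 105.2] r 19.3 encl 611.0 105.8 19.7
thr 140
n 288 lsq [610.9 109.2] r 14.7 encl 609.3 119.0 11.6
thr 150
n 819 lsq [616.7  98.6] r 51.1 encl 612.9 103.7 54.7
n 187 lsq [609.9 104.5] r 14.5 encl 610.0 104.6 14.8
thr 105.0
n 270 lsq [610.7 105.9] r 21.2 encl 610.7 105.6 21.8
n 215 lsq [609.9 104.8] r 16.4 encl 610.0 104.4 16.9
thr 140
n 397 lsq [609.8 105.7] r 20.0 encl 610.2 105.4 20.8
thr 150
[[616.16589997 114.33440379  34.        ]]
```

View pics/cw1.png

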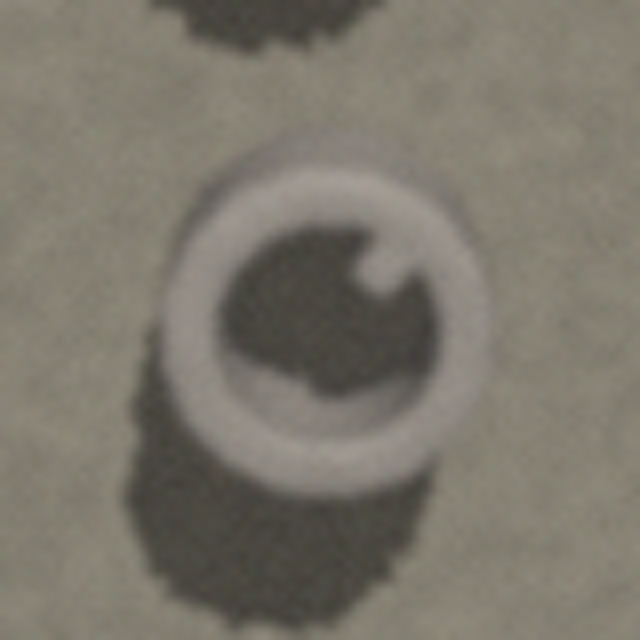

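View pics/rwNone.png

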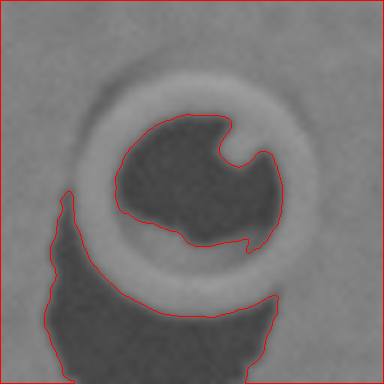

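```bash
python3 - <<'E'
from h import *
import pickle
w=pickle.load(open("w1.pkl","rb"));t=pickle.load(open("top0.pkl","rb"))
f=lambda p:(280+p[0]/8-.5,140+p[1]/8-.5)
c=onz(w,[f((327,331))],34)[0];print("c",c)
for p in [(163,331),(490,331),(327,165),(327,497)]: print(np.linalg.norm(onz(w,[f(p)],34)[0]-c))
for p in [(376,290),(385,275),(395,255)]:
    d=onz(w,[f(p)],34)[0]-c; print(np.hypot(d[0],d[1]),np.degrees(np.arctan2(d[1],d[0])))
g=lambda p:(235+p[0]/6-.5,185+p[1]/6-.5)
c=onz(t,[g((256,110))],34)[0];print("top c",c)
d=onz(t,[g((233,98))],34)[0]-c; print(np.hypot(d[0],d[1]),np.degrees(np.arctan2(d[1],d[0])))
# rotator in top
h=lambda p:(320+p[0]/7-.5,195+p[1]/7-.5)
F=onz(t,[h((302,315))],56)[0];print("flange",F)
for p in [(302,230),(302,401),(216,315),(386,315)]: print(np.linalg.norm(onz(t,[h(p)],56)[0]-F))
R=onz(t,[h((336,170))],53)[0];print("rib",R,np.linalg.norm((R-F)[:2]),np.degrees(np.arctan2((R-F)[1],(R-F)[0])))
for z in (50,): print([np.round(onz(t,[h(p)],z)[0],1) for p in [(165,65),(515,160),(430,575),(60,480)]])
print(sense()["tool_pos"])
E
```

```text
c [611.49370324 103.20689598  34.        ]
20.960371520090682
20.82749578175178
21.428844430753973
22.354272836427356
8.22666520409642 57.811091214407114
10.384351171072845 61.8978244131089
13.132080586859704 66.07662668364573
top c [608.93254602 104.39622578  34.        ]
11.976723174223713 60.864969304405584
flange [ 501.75136322 -122.17348734   56.        ]
32.01660576740366
32.12312451687197
32.34901233685604
31.625104739818358
rib [ 556.41718322 -137.83421029   53.        ] 56.86484080539131 -15.986005764808738
[array([599. , -74.5,  50. ]), array([ 558.6, -206.8,   50. ]), array([ 403.7, -166.6,   50. ]), array([442.8, -29.5,  50. ])]
[610.81686764 102.5399005  191.98474686]
```

```bash
python3 -m creep '{"translation":[[1,0.5,20],[0,0,30],[0,0,30],[0,0,30],[0,0,30],[0,0,20],[0,0,12],[0,0,8],[0,0,4],[0,0,0]],"rotation":[[0,0,0],[0,0,0],[0,0,0],[0,0,0],[0,0,0],[0,0,0],[0,0,0],[0,0,0],[0,0,0],[0,0,0]],"claw":[70,70,70,70,70,70,70,70,70,70]}' 30
python3 - <<'E'
from h import *
import pickle
s=snapshot("wrist");save(s,"w2");s=snapshot("side");crop(s,"s2",230,180,390,300,5)
E
```

```text
time: 3.6
tool_pos: [611.4, 103.7, 8.0]
tcp_rot: [179.9, 0.0, 107.0]
ft_force: [-0.7, -0.1, -0.7]
finger_gap: 70.1
```

View pics/w2.png

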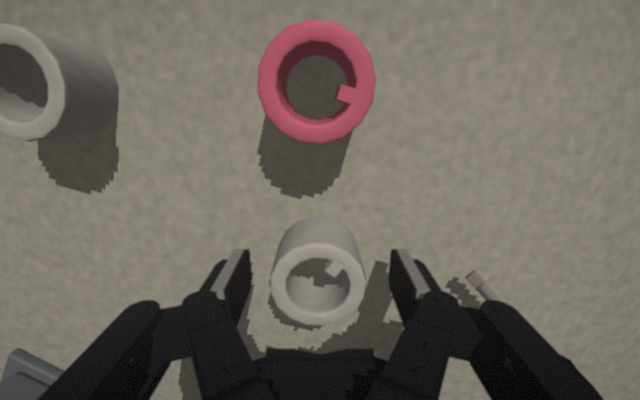

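View pics/s2.png

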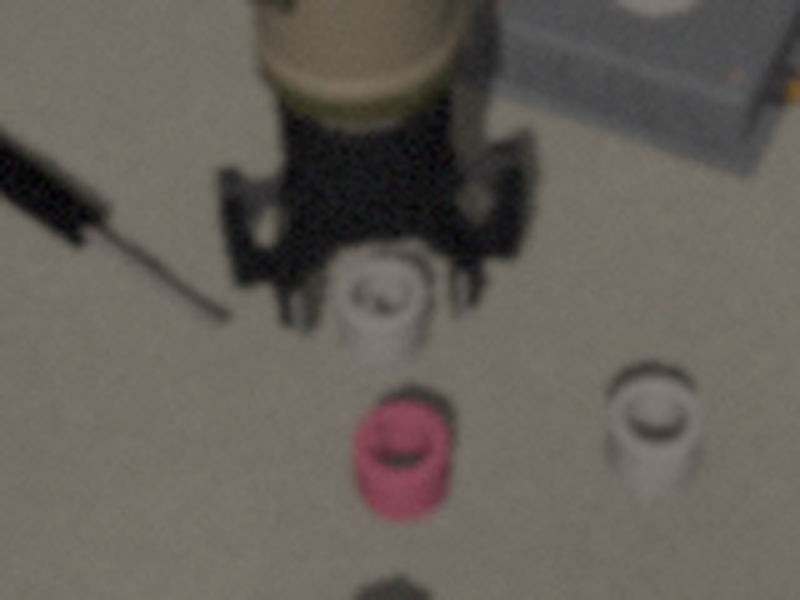

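The hub stands between the pads with its ring centred at (318,284) and nothing else near the fingers. Closing.

```bash
python3 -m creep '{"translation":[[0,0,0],[0,0,0],[0,0,0],[0,0,0],[0,0,0],[0,0,0],[0,0,0],[0,0,0]],"rotation":[[0,0,0],[0,0,0],[0,0,0],[0,0,0],[0,0,0],[0,0,0],[0,0,0],[0,0,0]],"claw":[38,38,38,38,38,38,38,38]}' 30
python3 - <<'E'
from h import *
import pickle
s=snapshot("wrist");save(s,"w3");crop(s,"w3c",220,200,420,350,4);pickle.dump((s,sense()),open("w3.pkl","wb"))
E
```

```text
time: 4.5
tool_pos: [611.6, 103.7, 8.4]
tcp_rot: [179.9, 0.0, 107.0]
ft_force: [-1.1, -0.7, 5.9]
finger_gap: 42.9
```

View pics/w3c.png

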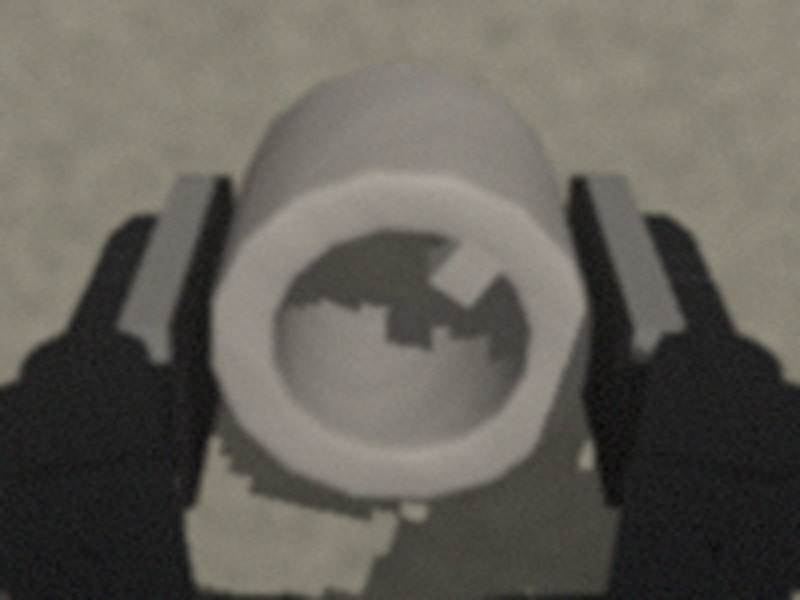

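```bash
python3 - <<'E'
from h import *
import pickle
s,st=pickle.load(open("w3.pkl","rb"))
f=lambda p:(220+p[0]/4-.5,200+p[1]/4-.5)
W=lambda p:onz(s,[f(p)],34)[0][:2]
def circ(P):
    w=np.array([W(p) for p in P]);u=np.linalg.lstsq(np.c_[2*w,np.ones(len(w))],(w**2).sum(1),rcond=None)[0]
    return u[:2],np.sqrt(u[2]+u[:2]@u[:2])
ci,ri=circ([(273,335),(528,335),(402,230),(400,449),(305,265),(310,418),(495,410)])
co,ro=circ([(212,325),(586,320),(395,173),(400,497),(290,205),(250,440),(545,420)])
print(ci,ri,co,ro,st["tool_pos"],st["tcp_rot"])
c=(ci+co)/2
for p in [(450,294),(483,260)]:
    d=W(p)-c;print(np.hypot(*d),np.degrees(np.arctan2(d[1],d[0])))
d=W((483,260))-W((450,294));print(np.degrees(np.arctan2(d[1],d[0])))
psi=np.radians(st["tcp_rot"][2]);e=c-st["tool_pos"][:2]
print("hub in tool",e@[np.cos(psi),np.sin(psi)],e@[np.sin(psi),-np.cos(psi)])
E
```

```text
[612.87528798 103.01472612] 14.40454272962136 [612.43419763 102.81909624] 21.07407758503938 [611.6090923  103.68399392   8.38177178] [1.79908056e+02 2.01387744e-02 1.06960532e+02]
8.667949054367792 64.49847876795332
14.245547437046326 65.52996853957843
67.13206261368443
hub in tool -1.0387489131309784 0.7764029916671155
```

Gripped. In the tool frame the tab sits at tool yaw minus 42°. Next: lift, carry the hub to just short of the rotator, and turn so the tab is clockwise of the keyway range.

```bash
python3 -m creep '{"translation":[[0,0,-5],[0,0,-15],[0,0,-30],[0,0,-40],[0,0,-40],[0,0,-40],[0,0,0]],"rotation":[[0,0,0],[0,0,0],[0,0,0],[0,0,0],[0,0,0],[0,0,0],[0,0,0]],"claw":[38,38,38,38,38,38,38]}' 30
python3 -m creep '{"translation":[[-12,-15,0],[-24,-30,0],[-24,-30,0],[-24,-30,0],[-24,-30,0],[-24,-30,0],[-24,-30,0],[-24,-30,0],[-12,-15,0],[0,0,0]],"rotation":[[0,0,0],[0,0,0],[0,0,0],[0,0,0],[0,0,0],[0,0,0],[0,0,0],[0,0,0],[0,0,0],[0,0,0]],"claw":[38,38,38,38,38,38,38,38,38,38]}'
python3 -m creep '{"translation":[[0,0,0],[0,0,0],[0,0,0],[0,0,0],[0,0,0],[0,0,0],[0,0,0],[0,0,0],[0,0,0],[0,0,0]],"rotation":[[0,0,0.145],[0,0,0.145],[0,0,0.145],[0,0,0.145],[0,0,0.145],[0,0,0.145],[0,0,0.145],[0,0,0.145],[0,0,0.145],[0,0,0.145]],"claw":[38,38,38,38,38,38,38,38,38,38]}'
python3 -m creep '{"translation":[[0,0,25],[0,0,25],[0,0,10],[0,0,0],[0,0,0]],"rotation":[[0,0,0],[0,0,0],[0,0,0],[0,0,0],[0,0,0]],"claw":[38,38,38,38,38]}'
python3 - <<'E'
from h import *
import pickle
s=snapshot("wrist");save(s,"w4");crop(s,"w4c",220,60,420,350,2);st=sense();pickle.dump((s,st),open("w4.pkl","wb"));print(st["tool_pos"],st["tcp_rot"],st["ft_force"])
E
```

```text
time: 5.25
tool_pos: [614.8, 104.0, 186.5]
tcp_rot: [179.3, 0.2, 107.0]
ft_force: [0.8, 0.2, -0.9]
finger_gap: 43.2
time: 6.25
tool_pos: [435.8, -151.8, 177.4]
tcp_rot: [-180.0, 0.0, 106.8]
ft_force: [0.3, 0.1, -1.8]
finger_gap: 42.7
time: 7.25
tool_pos: [437.6, -149.1, 177.3]
tcp_rot: [-180.0, -0.0, 23.6]
ft_force: [-0.2, -0.6, -1.4]
finger_gap: 42.9
time: 7.75
tool_pos: [437.7, -149.9, 118.1]
tcp_rot: [180.0, -0.0, 23.9]
ft_force: [0.9, -0.3, -0.7]
finger_gap: 42.7
[ 438.1279986  -150.17742372  118.63382584] [ 1.79926764e+02 -6.56439148e-02  2.38985229e+01] [-0.79758575  0.09482502 -0.81365689]
```

View pics/w4.png

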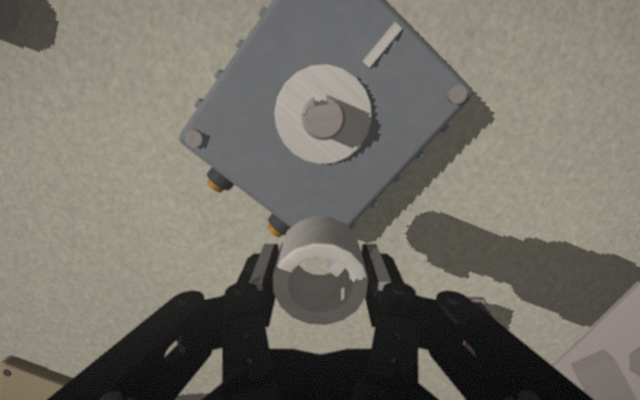

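Shaft end at (322,118), with a dark keyway notch at about (320,101). Flange around (323,114), rib at (382,45), and the hub is still held at (320,285). I'll crop in to measure.

```bash
python3 - <<'E'
from h import *
import pickle
s,st=pickle.load(open("w4.pkl","rb"))
crop(s,"w4s",270,60,380,170,7);crop(s,"w4h",260,210,380,330,6)
E
```

```text
(no output)
```

View pics/w4s.png

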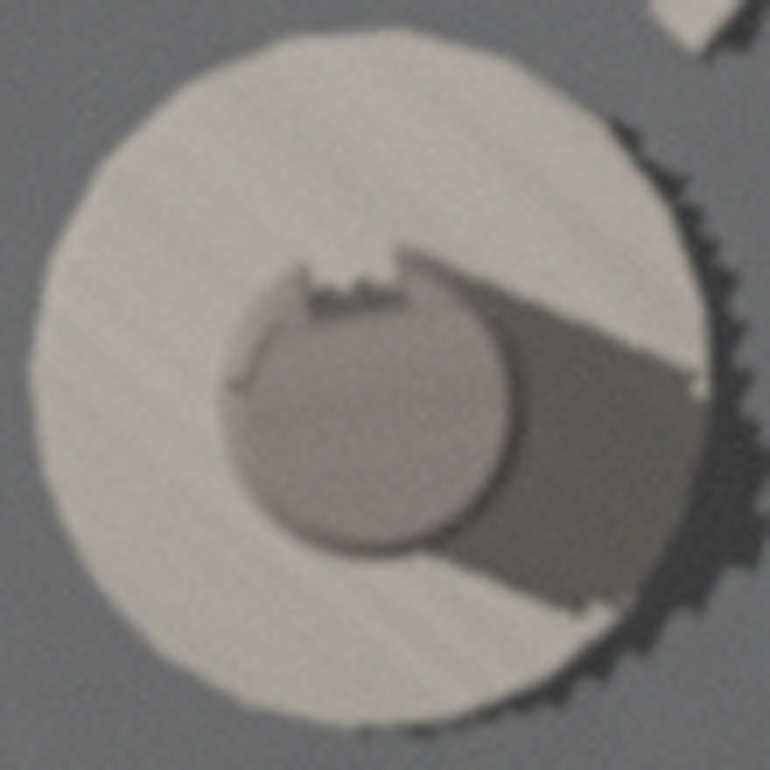

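View pics/w4h.png

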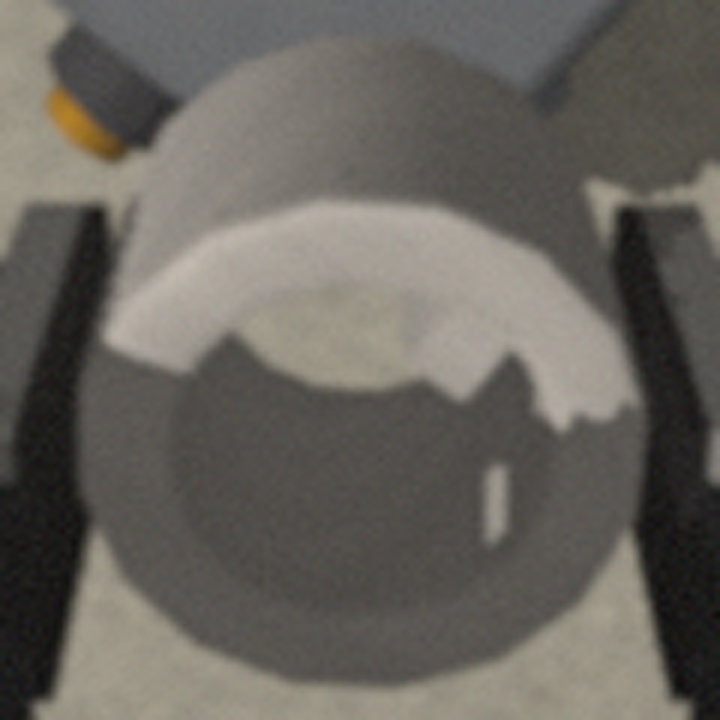

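```bash
python3 - <<'E'
from h import *
import pickle
s,st=pickle.load(open("w4.pkl","rb"))
f=lambda p:(270+p[0]/7-.5,60+p[1]/7-.5)
h=lambda p:(260+p[0]/6-.5,210+p[1]/6-.5)
def W(p,z,g=f): return onz(s,[g(p)],z)[0][:2]
def circ(P,z,g=f):
    w=np.array([W(p,z,g) for p in P]);u=np.linalg.lstsq(np.c_[2*w,np.ones(len(w))],(w**2).sum(1),rcond=None)[0]
    return u[:2],np.sqrt(u[2]+u[:2]@u[:2])
F,rf=circ([(30,370),(710,370),(375,28),(370,727),(105,160),(560,75),(130,630)],56)
S,rs=circ([(222,400),(518,405),(368,556),(260,500),(480,500),(300,268),(430,258)],78)
R=W((382-270)*7+3.5 and ((382-270)*7,(45-60)*7),53)
H,rh=circ([(82,435),(645,400),(365,202),(360,687),(205,245),(545,250),(170,610),(570,610)],st["tool_pos"][2]+25.6,h)
print("flange",F,rf,"shaft",S,rs,"hub",H,rh)
an=lambda d:np.degrees(np.arctan2(d[1],d[0]))
print("rib",an(R-F),np.linalg.norm(R-F))
for p,z in [((355,302),80),((352,262),78),((350,285),79)]:
    d=W(p,z)-S;print("key",an(d),np.hypot(*d))
d=W((355,302),80)-W((356,340),80)
psi=np.radians(st["tcp_rot"][2]);print(an(W((352,262),80)-W((355,302),80)))
for tgt in (F,S):
    e=tgt-H;print("move tool x,y:",e@[np.cos(psi),np.sin(psi)],e@[np.sin(psi),-np.cos(psi)])
e=H-st["tool_pos"][:2];print("hub in tool",e@[np.cos(psi),np.sin(psi)],e@[np.sin(psi),-np.cos(psi)])
d=W((460,370),st["tool_pos"][2]+25.6,h)-H;print("tab",an(d),np.hypot(*d))
d=W((440,398),st["tool_pos"][2]+25.6,h)-H;print("tab",an(d),np.hypot(*d))
E
```

```text
flange [ 503.61227256 -123.48158763] 32.038892379209805 shaft [ 503.47984239 -123.23764022] 12.442434037634888 hub [ 439.09911985 -150.50083794] 21.141729459419793
rib -16.506859666069552 57.06291896770438
key 33.052507384064675 8.274997562675614
key 31.738310744340307 11.440628744847405
key 34.18313620356197 9.665382913053035
28.389554979203997
move tool x,y: 69.92806393304473 1.4327018241314573
move tool x,y: 69.9058152312206 1.1560195416676746
hub in tool 0.7568406599697421 0.6891048233649986
tab -18.993369394854504 9.947686645532631
tab -23.415137943946412 7.253676569847206
```

Keyway measured at about +33°, which is rib + 0.86 rad and inside the stated range. The tab is at about −19°. I'll move over the shaft and turn to leave the tab about 20° short.

```bash
python3 -m creep '{"translation":[[15,0.3,0],[20,0.4,0],[20,0.4,0],[15,0.2,0],[0,0,0],[0,0,0],[0,0,0],[0,0,0],[0,0,0],[0,0,0]],"rotation":[[0,0,0],[0,0,0],[0,0,0],[0,0,0],[0,0,-0.12],[0,0,-0.12],[0,0,-0.12],[0,0,-0.12],[0,0,0],[0,0,0]],"claw":[38,38,38,38,38,38,38,38,38,38]}'
python3 - <<'E'
from h import *
import pickle
st=sense();print(st["tool_pos"],st["tcp_rot"],st["ft_force"])
s=snapshot("wrist");crop(s,"w5",220,180,420,330,4);pickle.dump((s,st),open("w5.pkl","wb"))
s=snapshot("side");crop(s,"s5",310,110,410,210,6);pickle.dump(s,open("s5.pkl","wb"))
E
```

```text
time: 8.8
tool_pos: [502.5, -123.1, 118.4]
tcp_rot: [179.9, -0.0, 51.2]
ft_force: [0.3, -0.3, -1.8]
finger_gap: 43.0
[ 502.47084562 -123.12476998  118.3776052 ] [ 1.79909482e+02 -3.36848141e-02  5.11763406e+01] [ 0.30264494 -0.26304339 -1.84227675]
```

View pics/w5.png

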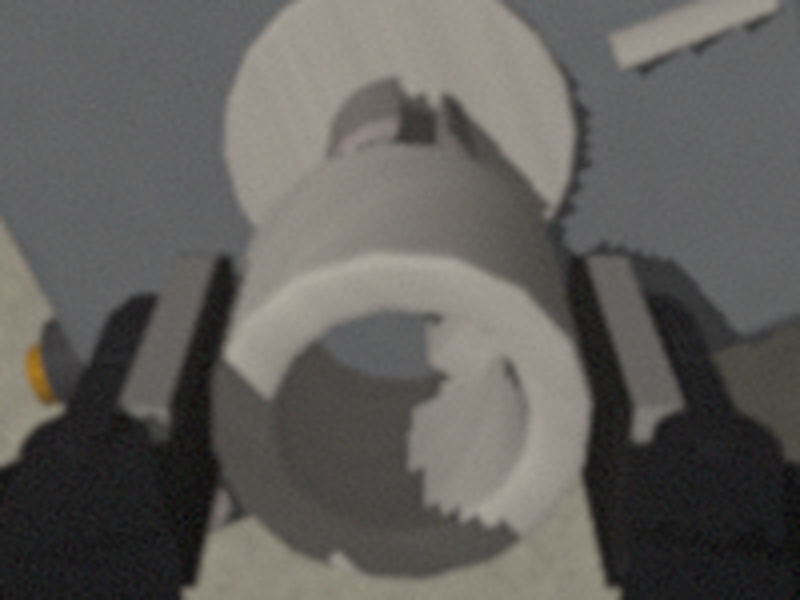

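View pics/s5.png

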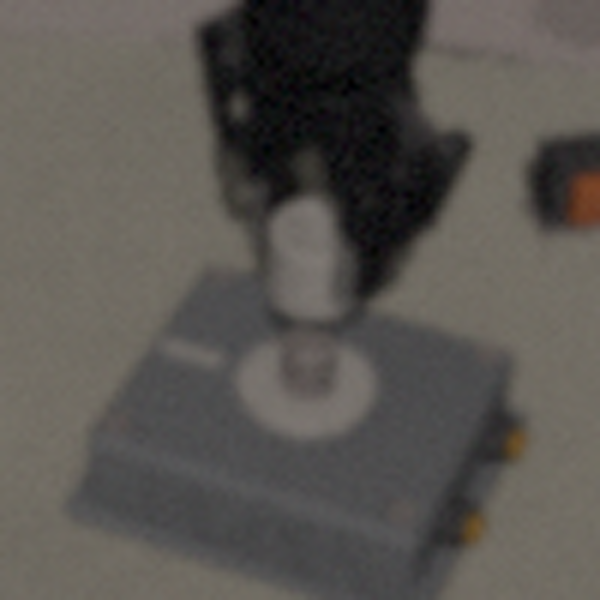

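```bash
python3 - <<'E'
from h import *
import pickle
s,st=pickle.load(open("w5.pkl","rb"));sd=pickle.load(open("s5.pkl","rb"))
f=lambda p:(220+p[0]/4-.5,180+p[1]/4-.5)
g=lambda p:(310+p[0]/6-.5,110+p[1]/6-.5)
def circ(sn,P,z,q):
    w=np.array([onz(sn,[q(p)],z)[0][:2] for p in P]);u=np.linalg.lstsq(np.c_[2*w,np.ones(len(w))],(w**2).sum(1),rcond=None)[0]
    return u[:2],np.sqrt(u[2]+u[:2]@u[:2])
zt=st["tool_pos"][2]+25.6
F,rf=circ(s,[(224,130),(578,130),(300,5),(500,5),(242,210),(568,195),(235,85)],56,f)
H,rh=circ(s,[(212,410),(592,410),(400,253),(405,577),(290,280),(525,295),(262,515),(560,490)],zt,f)
psi=np.radians(st["tcp_rot"][2]);ax=np.array([np.cos(psi),np.sin(psi)]);ay=np.array([np.sin(psi),-np.cos(psi)])
e=F-H;print("wrist",F,rf,H,rh,"move",e@ax,e@ay)
e=H-st["tool_pos"][:2];print("hub in tool",e@ax,e@ay)
F,rf=circ(sd,[(235,385),(380,385),(308,333),(306,439)],56,g)
print("side F",F,rf)
# side: hub lower-left/right sides; predict hub underside centre and axis
L=zt-34
c=onz(sd,[g((309,300))],L)[0]; print("hub bottom-ish centre from sides col",c)
for P in ([*F,56],[*F,L],[*F,zt]): 
    x=proj(sd,[P])[0]; print((x-[310,110]+.5)*6)
E
```

```text
wrist [ 503.05476384 -124.47602177] 32.110114500547446 [ 503.58421026 -123.4213762 ] 21.12493031144154 move -1.1535758849955864 0.2487036158941457
hub in tool 0.46691705120028854 1.0533492003470044
side F [ 502.78755206 -121.85760356] 34.731797123844096
hub bottom-ish centre from sides col [ 504.87545859 -117.02887425  109.9776052 ]
[307.45431531 384.65034594]
[314.771861   293.49534436]
[319.66193069 232.28067235]
```

```bash
python3 - <<'E'
from h import *
import pickle
sd=pickle.load(open("s5.pkl","rb"));crop(sd,"s5b",345,135,385,185,12)
E
```

```text
(no output)
```

View pics/s5b.png

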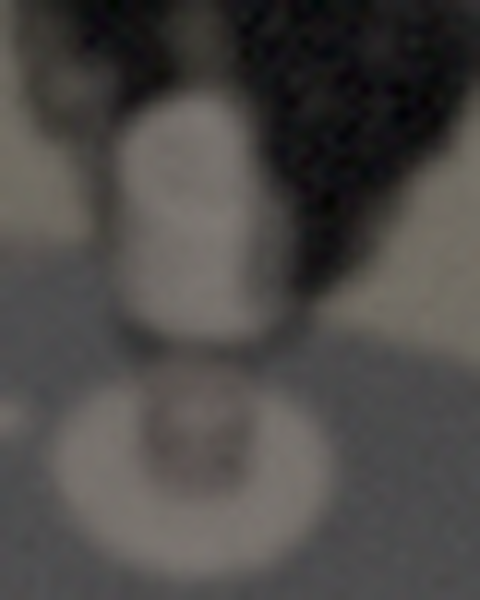

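The wrist, side and top estimates agree to within about 1 mm that the hub is over the shaft. I'll nudge −0.5 mm along tool x and descend carefully, watching the force.

```bash
python3 -m creep '{"translation":[[-0.5,0,8],[0,0,10],[0,0,6],[0,0,0],[0,0,1],[0,0,1],[0,0,1],[0,0,0]],"rotation":[[0,0,0],[0,0,0],[0,0,0],[0,0,0],[0,0,0],[0,0,0],[0,0,0],[0,0,0]],"claw":[38,38,38,38,38,38,38,38]}'
python3 -m creep '{"translation":[[0,0,1],[0,0,1],[0,0,0]],"rotation":[[0,0,0],[0,0,0],[0,0,0]],"claw":[38,38,38]}'

```

```text
time: 9.7
tool_pos: [501.5, -123.3, 90.4]
tcp_rot: [180.0, -0.0, 51.4]
ft_force: [0.0, -0.4, -1.2]
finger_gap: 42.8
time: 10.0
tool_pos: [501.4, -123.3, 88.2]
tcp_rot: [-180.0, 0.0, 51.4]
ft_force: [0.0, -0.2, -1.9]
finger_gap: 42.8
```

```bash
python3 -m creep '{"translation":[[0,0,1],[0,0,1],[0,0,0]],"rotation":[[0,0,0],[0,0,0],[0,0,0]],"claw":[38,38,38]}'
python3 -m creep '{"translation":[[0,0,1],[0,0,0]],"rotation":[[0,0,0],[0,0,0]],"claw":[38,38]}'
python3 -m creep '{"translation":[[0,0,1],[0,0,0]],"rotation":[[0,0,0],[0,0,0]],"claw":[38,38]}'

```

```text
time: 10.3
tool_pos: [501.3, -123.2, 86.1]
tcp_rot: [-180.0, 0.0, 51.4]
ft_force: [-0.3, 0.7, -1.6]
finger_gap: 42.9
time: 10.5
tool_pos: [501.4, -123.3, 85.1]
tcp_rot: [-180.0, 0.0, 51.4]
ft_force: [0.1, 0.5, -1.6]
finger_gap: 42.9
time: 10.7
tool_pos: [501.4, -123.3, 84.1]
tcp_rot: [-180.0, 0.0, 51.4]
ft_force: [-0.2, -1.0, -1.5]
finger_gap: 43.0
```

The underside is past the shaft's end (about 76 mm against 80 mm) with no contact force. Now down to the tab-rest height.

```bash
python3 -m creep '{"translation":[[0,0,1],[0,0,1],[0,0,0]],"rotation":[[0,0,0],[0,0,0],[0,0,0]],"claw":[38,38,38]}'
python3 -m creep '{"translation":[[0,0,1],[0,0,1],[0,0,0]],"rotation":[[0,0,0],[0,0,0],[0,0,0]],"claw":[38,38,38]}'
python3 -m creep '{"translation":[[0,0,0.5],[0,0,0]],"rotation":[[0,0,0],[0,0,0]],"claw":[38,38]}'
python3 -m creep '{"translation":[[0,0,0.5],[0,0,0]],"rotation":[[0,0,0],[0,0,0]],"claw":[38,38]}'

```

```text
time: 11.0
tool_pos: [501.3, -123.2, 82.1]
tcp_rot: [-180.0, 0.0, 51.4]
ft_force: [0.5, -0.2, -1.9]
finger_gap: 43.1
time: 11.3
tool_pos: [501.3, -123.2, 80.1]
tcp_rot: [-180.0, 0.0, 51.4]
ft_force: [-0.4, 0.0, -1.9]
finger_gap: 43.4
time: 11.5
tool_pos: [501.4, -123.3, 79.8]
tcp_rot: [-180.0, 0.0, 51.4]
ft_force: [0.6, 1.3, -1.4]
finger_gap: 42.7
time: 11.7
tool_pos: [501.4, -123.3, 79.2]
tcp_rot: [-180.0, 0.0, 51.4]
ft_force: [-0.2, 0.7, -0.6]
finger_gap: 42.7
```

```bash
python3 -m creep '{"translation":[[0,0,0.5],[0,0,0]],"rotation":[[0,0,0],[0,0,0]],"claw":[38,38]}'
python3 -m creep '{"translation":[[0,0,0.5],[0,0,0]],"rotation":[[0,0,0],[0,0,0]],"claw":[38,38]}'
python3 - <<'E'
from h import *
st=sense();print(st["ft_force"],st["wrist_torque"],st["tool_pos"])
s=snapshot("wrist");crop(s,"w6",220,180,420,330,4)
E
```

```text
time: 11.9
tool_pos: [501.4, -123.3, 78.7]
tcp_rot: [-180.0, 0.0, 51.4]
ft_force: [-1.0, 0.5, -1.5]
finger_gap: 42.8
time: 12.1
tool_pos: [501.5, -123.3, 78.3]
tcp_rot: [180.0, -0.0, 51.4]
ft_force: [0.0, -0.6, -0.4]
finger_gap: 42.9
[ 0.03743781 -0.63043553 -0.4090061 ] [-0.02357817  0.01268727  0.07767315] [ 501.53784261 -123.30167496   78.33384927]
```

View pics/w6.png

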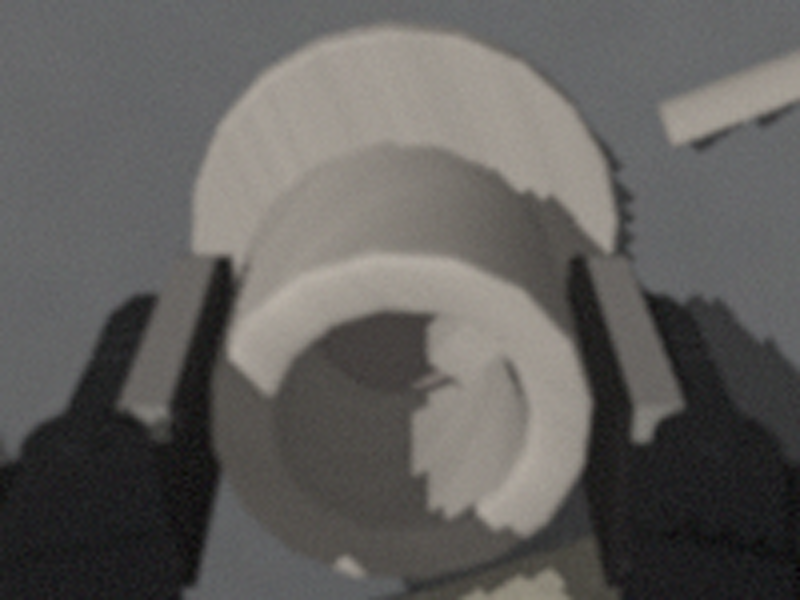

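The shaft's end shows inside the bore, so the hub is over it. I'll feel for the tab contact.

```bash
python3 -m creep '{"translation":[[0,0,0.5],[0,0,0]],"rotation":[[0,0,0],[0,0,0]],"claw":[38,38]}'
python3 -m creep '{"translation":[[0,0,0.3],[0,0,0]],"rotation":[[0,0,0],[0,0,0]],"claw":[38,38]}'

```

```text
time: 12.35
tool_pos: [501.6, -123.3, 78.1]
tcp_rot: [180.0, -0.0, 51.4]
ft_force: [-1.6, 0.3, 1.2]
finger_gap: 43.0
time: 12.55
tool_pos: [501.7, -123.4, 77.9]
tcp_rot: [180.0, -0.0, 51.4]
ft_force: [-1.9, -0.7, 4.0]
finger_gap: 42.8
```

Contact at TCP z 78: the tab is resting on the shaft's end with about 5 N. Now turning anticlockwise.

```bash
python3 -m creep '{"translation":[[0,0,0],[0,0,0],[0,0,0],[0,0,0],[0,0,0]],"rotation":[[0,0,-0.04],[0,0,-0.04],[0,0,-0.04],[0,0,-0.04],[0,0,0]],"claw":[38,38,38,38,38]}'
python3 -c "
from h import *
print(sense()['wrist_torque'])"
python3 -m creep '{"translation":[[0,0,0],[0,0,0],[0,0,0],[0,0,0]],"rotation":[[0,0,-0.04],[0,0,-0.04],[0,0,-0.04],[0,0,0]],"claw":[38,38,38,38]}'
python3 -c "
from h import *
print(sense()['wrist_torque'])"

```

```text
time: 13.05
tool_pos: [501.9, -123.6, 77.7]
tcp_rot: [179.9, 0.0, 60.6]
ft_force: [0.3, -1.0, 1.3]
finger_gap: 43.4
[-0.18863166 -0.15666033 -0.02115378]
time: 13.45
tool_pos: [501.2, -123.1, 77.0]
tcp_rot: [-180.0, -0.0, 67.4]
ft_force: [-0.1, 0.3, -1.9]
finger_gap: 42.9
[ 0.03283868 -0.00591573 -0.00283471]
```

The force dropped to zero and the tool sank 0.9 mm, so the tab has likely reached the keyway. I'll probe downward gently.

```bash
python3 -m creep '{"translation":[[0,0,0.5],[0,0,0.5],[0,0,0]],"rotation":[[0,0,0],[0,0,0],[0,0,0]],"claw":[38,38,38]}'
python3 -c "
from h import *
print(sense()['wrist_torque'])"
python3 -m creep '{"translation":[[0,0,0.5],[0,0,0]],"rotation":[[0,0,-0.03],[0,0,0]],"claw":[38,38]}'
python3 -c "
from h import *
print(sense()['wrist_torque'])"

```

```text
time: 13.75
tool_pos: [501.3, -123.2, 76.3]
tcp_rot: [-180.0, -0.0, 67.4]
ft_force: [0.6, 0.3, -1.6]
finger_gap: 42.6
[ 0.06138297 -0.11698468 -0.02147953]
time: 13.95
tool_pos: [501.3, -123.3, 75.8]
tcp_rot: [-180.0, 0.0, 69.2]
ft_force: [0.1, -0.6, -1.0]
finger_gap: 43.0
[0.06601005 0.03397761 0.0398154 ]
```

The tab has dropped in: free at 2 mm below the rest height. Sliding on down.

```bash
python3 -m creep '{"translation":[[0,0,1],[0,0,1],[0,0,0]],"rotation":[[0,0,-0.02],[0,0,0],[0,0,0]],"claw":[38,38,38]}'
python3 -c "
from h import *
print(sense()['wrist_torque'])"
python3 -m creep '{"translation":[[0,0,1],[0,0,1],[0,0,0]],"rotation":[[0,0,0],[0,0,0],[0,0,0]],"claw":[38,38,38]}'
python3 -c "
from h import *
print(sense()['wrist_torque'])"
python3 -m creep '{"translation":[[0,0,1],[0,0,1],[0,0,0]],"rotation":[[0,0,0],[0,0,0],[0,0,0]],"claw":[38,38,38]}'

```

```text
time: 14.25
tool_pos: [501.3, -123.2, 73.8]
tcp_rot: [-180.0, 0.0, 70.3]
ft_force: [0.3, -0.1, -1.4]
finger_gap: 42.7
[-0.0284456  -0.02271388  0.00798441]
time: 14.55
tool_pos: [501.3, -123.2, 71.8]
tcp_rot: [-180.0, 0.0, 70.3]
ft_force: [0.0, -0.4, -1.4]
finger_gap: 43.0
[0.01751053 0.02397841 0.00066939]
time: 14.85
tool_pos: [501.3, -123.3, 69.8]
tcp_rot: [-180.0, 0.0, 70.3]
ft_force: [-0.1, -0.0, -1.3]
finger_gap: 43.2
```

```bash
python3 -m creep '{"translation":[[0,0,1],[0,0,1],[0,0,0]],"rotation":[[0,0,0],[0,0,0],[0,0,0]],"claw":[38,38,38]}'
python3 -m creep '{"translation":[[0,0,1],[0,0,1],[0,0,0]],"rotation":[[0,0,0],[0,0,0],[0,0,0]],"claw":[38,38,38]}'
python3 -m creep '{"translation":[[0,0,0.5],[0,0,0.5],[0,0,0]],"rotation":[[0,0,0],[0,0,0],[0,0,0]],"claw":[38,38,38]}'
python3 -m creep '{"translation":[[0,0,0.5],[0,0,0]],"rotation":[[0,0,0],[0,0,0]],"claw":[38,38]}'

```

```text
time: 15.15
tool_pos: [501.3, -123.2, 67.8]
tcp_rot: [-180.0, -0.0, 70.3]
ft_force: [0.1, 0.4, -1.8]
finger_gap: 42.9
time: 15.45
tool_pos: [501.3, -123.2, 65.8]
tcp_rot: [-180.0, 0.0, 70.3]
ft_force: [-1.2, -0.4, -1.7]
finger_gap: 42.8
time: 15.75
tool_pos: [501.4, -123.3, 64.9]
tcp_rot: [-180.0, 0.0, 70.3]
ft_force: [0.3, -0.2, -1.5]
finger_gap: 43.1
time: 15.95
tool_pos: [501.4, -123.3, 64.4]
tcp_rot: [-180.0, -0.0, 70.3]
ft_force: [0.6, -1.0, -1.8]
finger_gap: 43.3
```

```bash
python3 -m creep '{"translation":[[0,0,0.4],[0,0,0]],"rotation":[[0,0,0],[0,0,0]],"claw":[38,38]}'
python3 -m creep '{"translation":[[0,0,0.3],[0,0,0]],"rotation":[[0,0,0],[0,0,0]],"claw":[38,38]}'

```

```text
time: 16.15
tool_pos: [501.5, -123.3, 64.4]
tcp_rot: [180.0, 0.0, 70.3]
ft_force: [-1.9, 0.2, 2.0]
finger_gap: 43.2
time: 16.35
tool_pos: [501.5, -123.3, 64.4]
tcp_rot: [180.0, 0.0, 70.3]
ft_force: [-3.1, 1.8, 6.3]
finger_gap: 43.1
```

Contact with the flange at z 64.4, 13.8 mm below the tab-rest height, so the hub is home. Easing the pressure, then opening.

```bash
python3 -m creep '{"translation":[[0,0,-0.5],[0,0,0],[0,0,0],[0,0,0],[0,0,0],[0,0,0],[0,0,0]],"rotation":[[0,0,0],[0,0,0],[0,0,0],[0,0,0],[0,0,0],[0,0,0],[0,0,0]],"claw":[38,38,46,52,60,65,65]}'
python3 - <<'E'
from h import *
s=snapshot("wrist");crop(s,"w7",220,180,420,330,4)
E
```

```text
time: 17.05
tool_pos: [501.5, -123.3, 64.3]
tcp_rot: [180.0, -0.0, 70.3]
ft_force: [0.1, 0.0, 0.2]
finger_gap: 64.7
```

View pics/w7.png

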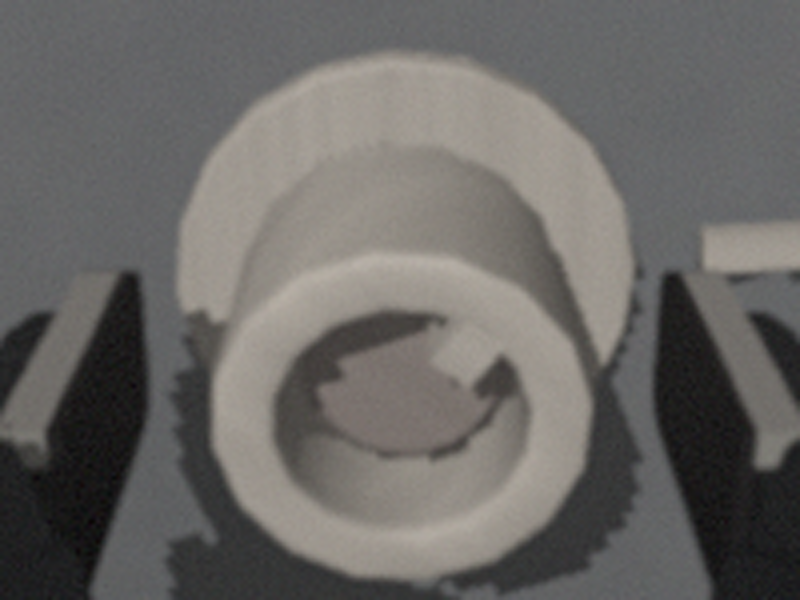

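The hub is released, sits flat on the flange, and its tab is sunk in the keyway with the shaft's end below the rim. Retreating straight up.

```bash
python3 -m creep '{"translation":[[0,0,-5],[0,0,-15],[0,0,-25],[0,0,-25],[0,0,-25],[0,0,-15],[-20,0,0],[-20,0,0],[0,0,0],[0,0,0]],"rotation":[[0,0,0],[0,0,0],[0,0,0],[0,0,0],[0,0,0],[0,0,0],[0,0,0],[0,0,0],[0,0,0],[0,0,0]],"claw":[65,65,65,65,65,65,65,65,65,65]}'
python3 - <<'E'
from h import *
s=snapshot("wrist");crop(s,"w8",240,80,400,260,4);save(s,"w8f")
import pickle;pickle.dump((s,sense()),open("w8.pkl","wb"))
t=snapshot("top");save(t,"t8")
s=snapshot("side");crop(s,"s8",200,110,420,340,3)
E
```

```text
time: 18.1
tool_pos: [487.9, -161.0, 174.6]
tcp_rot: [180.0, -0.0, 70.2]
ft_force: [-0.6, 0.1, 0.3]
finger_gap: 64.9
```

View pics/w8.png

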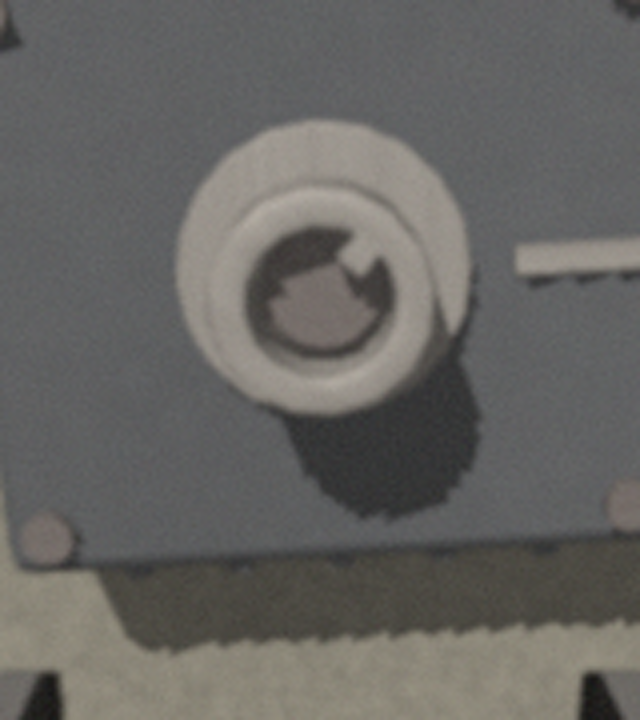

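View pics/s8.png

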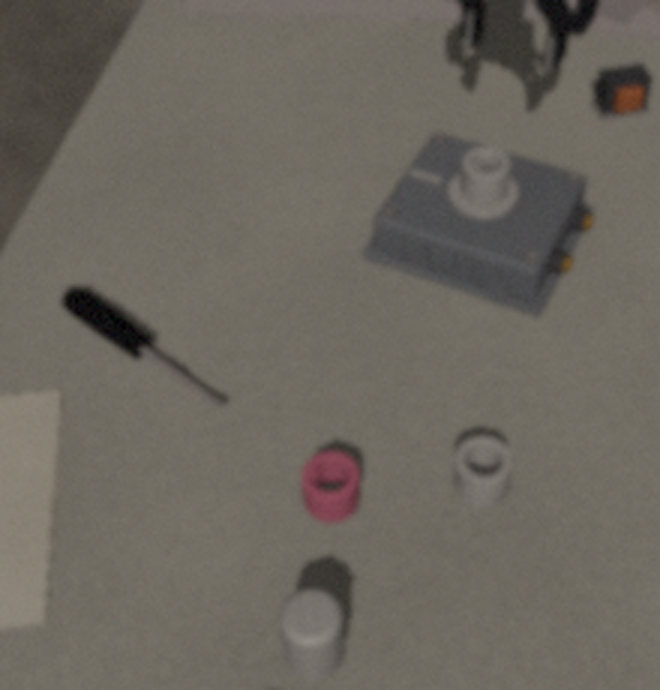

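The wrist close-up shows the hub upright and centred, with the ring at crop (322,300) and the tab in the slot. The side view shows the bystanders where they were. One numeric check of height and centring comes before handing in.

```bash
python3 - <<'E'
from h import *
import pickle
s,st=pickle.load(open("w8.pkl","rb"))
f=lambda p:(240+p[0]/4-.5,80+p[1]/4-.5)
def circ(P,z):
    w=np.array([onz(s,[f(p)],z)[0][:2] for p in P]);u=np.linalg.lstsq(np.c_[2*w,np.ones(len(w))],(w**2).sum(1),rcond=None)[0]
    return u[:2],np.sqrt(u[2]+u[:2]@u[:2])
print("flange",circ([(177,265),(470,265),(322,120),(230,150),(420,158)],56))
for z in (90,104): print(z,circ([(208,300),(437,300),(322,186),(324,416),(240,220),(405,222),(245,382),(405,380)],z))
E
python3 -c "
from bench import *
hand_in()"
```

```text
flange (array([ 503.36518226, -123.00981931]), np.float64(31.595116501228745))
90 (array([ 502.92675635, -124.10819168]), np.float64(21.694848342516917))
104 (array([ 503.71871835, -121.84050593]), np.float64(20.36207073528392))
the job is handed in; nothing more can be done
```

The keyed hub is back on the rotator's shaft, fully home on the flange and released, and I handed the job in at about 18 s. `hand_in()` gives no verdict, so this rests on my own checks.

**What I did:** I picked the collar with the tab and carried it over the shaft. I lowered it until the tab rested on the shaft's end at about 5 N, then turned it anticlockwise about 16°, until the force fell to zero. It slid down freely to the flange. The highest force I read was about 7 N, against the 30 N limit.

**Last checks:**
- **Drop:** 13.8 mm from tab rest to flange contact, against the expected 14 mm.
- **Centring:** in the last wrist picture the hub is about 1.2 mm from the flange centre, inside the 1.3 mm play and the 2 mm calibration. Its ring radius at seated height, 21.7 mm, fits better than 20.4 mm unseated (true 22 mm).
- **Release and surroundings:** the fingers are clear, the tab is in the keyway, and the spacer, can, transformer, screwdriver and pink collar look unmoved in the side view.

**Disagreements:** the camera estimates of the shaft centre differed by up to about 2 mm. The hub's offset along the pads also read differently between pictures, from −1.0 to +0.8 mm. Neither caused any contact on the way down.

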